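# Seat the plaster mould and throw the clamp lever

## Robot

A 6-joint arm with a two-finger parallel gripper is mounted at the origin on the work surface. World frame = base frame: x ahead of the robot, y to its left, z up, the work surface at z = 0. Lengths are in m, angles in rad, forces in N, time in s.
With the tool pointing down it reaches from about 0.3 to 0.775 m from the base axis. Payload 14.6 kg.
Tool frame: the origin (TCP) lies on the centre line of the jaws, within the pads' length; the fingertips stand ahead of it and the grasp point (between the pads) lies 8 mm behind it (env.tcp_to_tips is the z of the fingertips in the tool frame, in m); z points along the fingers, y is the line along which they close (so a half turn about z gives the same grasp; the last joint's range is limited). The gripper opens to 85 mm and grips with 20 to 120 N. Pads are 22 mm wide; open, the fingers measure 114 mm over their backs; the gripper's body (76 mm by 85 mm) begins 54 mm behind the grasp point. The pads swing forward as they close: fully open they stand 13 mm farther back than shut.
Start: joints at [-1.211, 0.3, 1.521, -0, 1.321, -0.067], TCP at [0.228, -0.501, 0.242] pointing down, gripper open.
Joint ranges: [-3.03, 3.03], [-0.79, 2.21], [0.23, 2.52], [-1.04, 4.18], [0, 3.07], [-2.55, 2.55]. Speed limits (rad/s): [2.22, 2.22, 2.57, 3.14, 3.14, 3.14].

## Interface

Orientations are given as a rotation vector (axis times angle).
In Python, from station import sensors, optics, workorder, spot_in, outline_of, tip_of, env gives the robot as it stands.
- The arm moves only by the tool step_arm, never from a script. Its argument "targets" is a list of rows, each a list of 7 numbers: the shift along the tool's x, y, z in units of 0.2 m (1.0 is 0.2 m), then the turn, a rotation vector about the tool's x, y, z in units of 90 degrees (1.0 is 90 degrees), then the gripper command: -1 is fully open, 1 is shut, values between are in proportion. In form: [[x, y, z, rx, ry, rz, fingers], ...]. A call has 1 to 12 rows; each row is the pose to reach, as a shift and turn from the pose commanded when the call began, along the tool's axes at that moment; what a row does not reach only later rows make up. A row lasts 1/8 s, in which the tool goes at most 62.5 mm and 10.7 degrees, less where a joint would pass 70% of its speed; a pose out of reach is approached as far as the arm can. A call with a number of a shift or a turn outside -1 to 1 is refused whole. A call with a gripper value outside its range is refused whole. The fingers move at their own pace and stop on an object; "newtons" is the grip in N (left out, the last holds). Time passes only in rows, so rows that repeat a pose let the fingers close. It gives the time, the measured TCP pose, the force, the opening and the grip force at its end, in the units of the state.
- sensors.observe(): the state, without advancing time (a new reading comes with each control period).
- optics.get_image(name): name is "side" or "top" or "wrist"; returns (picture, depth): 384x512x3 uint8, blue, green, red; 384x512 float32, m along the optical axis (not along the pixel's ray), 0 where there is no reading.
- optics.calibration(name): a dict with "camera_matrix" (3x3 intrinsics, pixels), "R" (3x3) and "t" (3): a world point X has camera coordinates R X + t. Camera axes: x right, y down, z forward; pixel columns grow to the right and rows downward; lengths in m; the calibration is good to about 2 mm. The wrist camera is an equidistant fisheye: a pixel r from the principal point sees the ray r / f radians off the axis. A picture is of the moment at which its call begins: read the wrist's pose just before it. calibration takes no time and is no camera call; for the wrist camera it gives the pose at the moment of the call.
- workorder.finish_job(): hands the job in; it is judged then, once.
Trained networks look in the newest picture that a camera, given by its name, has taken for a name from the list of things; names that differ only in an ending like _2 or _b are one class to them, and where a whole thing is asked for, a point or a joint stands for the part that bears it (a point fixed in the world has none). Each returns a list of dicts, best first, with "p" (0 to 1); they miss things now and then, are a little off and sometimes report something else, mostly with a low value. They report only what shows in the picture. A call takes as long as a camera call. They do not tell look-alikes from the thing itself.
- spot_in(camera, target): "location" ([x, y, z] in m, in the coordinates of the camera as it stood for that picture, good to about 4 mm: the middle of the surface that is visible of it).
- outline_of(camera, target): "region" (384x512 bool, what is visible of it).
- tip_of(camera, target): "location" ([x, y, z] in m, in the coordinates of the camera as it stood for that picture, good to about 4 mm: a listed point, or the origin of a listed thing).
The state is a dict: "t": time; "joints": joint angles; "joint_vel": joint speeds; "effort": joint torques, N m; "tcp_pos": TCP position; "tcp_rot": TCP orientation; "ft_force": force on the tool from outside, world axes, zero at the start; "ft_torque": the same for the moment, N m; "width": finger opening in m; "finger_force": force on a finger pad.
Only numpy, scipy, OpenCV 4.12 (cv2) and the standard library are available. Lean on these libraries where they do the work, as an engineer would, in place of code of your own. Each camera call takes 0.05 s, during which the arm holds its last target. There are 200 camera calls.

## Task

Push the plaster mould along its channel until it sits fully home against the back stop of the jig, then flip the clamp's red-knobbed lever past centre, towards the front of the jig, so that it snaps over and its rubber foot holds the mould down. Only push things: the mould must not be picked up or lifted, and everything else on the bench stays where it stands.

Things in the scene. Friction and masses are not known exactly. Their poses are not given: they have to be found in the camera images.
- jig: clamping jig fixed to the bench: plywood board 230 (x) x 250 (y) x 18 mm thick; origin on the bench under its centre. +x points from the channel's open front (towards the robot) to the back stop, +y left, z up. Two rails, 22 mm high, 14 mm thick, form a channel 96 mm wide along x about y = 0, from x = -110 mm to the stop
- stop (a point): middle of the back stop's front face (jig x = +60, y = 0, 40 mm above the bench). The stop is an aluminium bar 12 mm thick, rising 45 mm above the board. Behind it two blue blocks at jig x = 85, y = -70 and +35 mm rise to 116 mm above the bench and carry the clamp's shaft
- mould: two-part plaster mould, a cream block 80 (along the channel, x) x 90 (y) x 70 mm high, about 0.6 kg, loose in the channel on the board; origin at the centre of its underside, axes as the jig's. It starts 25 to 45 mm short of the stop; fully home its origin is at jig x = +20 mm. It slides with a few newtons
- clamp (a joint): angle of the over-centre clamp (rad): 0 = open, lever leaning 0.55 to the back (jig +x), hold-down arm raised; grows as the lever swings to the front. At 0.55 the lever is upright: before that a spring returns it to 0, beyond it snaps to the front until the foot rests on the mould at about 1.10 (1.20 if nothing is under it). Starting it takes 3 to 5 N near the knob, less towards centre
- clamp_axis (a point): point on the shaft's axis where the lever is attached, fixed to the jig at x = +85, y = -100 mm, 104 mm above the bench; the shaft runs along the jig's y
- lever_knob (a point): centre of the lever's red ball knob, 26 mm across, on a 10 mm steel rod, 100 mm from the shaft's axis and right of the channel (jig y = -100 mm); about 189 mm above the bench when open, 204 mm at centre. The sides of the rod are free on all its length above the shaft
- clamp_foot: black rubber foot of the hold-down arm, 18 mm across, 16 mm long; origin at the centre of its pressing face, 55 mm in front of the shaft's axis when clamped, on the channel's middle line
- bust: small white plaster bust with a tall flared crown, 150 mm high, foot 70 x 60 mm, standing left of the jig; origin under its foot
- bowl: magenta mixing bowl, 150 mm across, 70 mm high, on the left of the bench; origin under its foot
- cup: yellow plastic cup, 68 mm across, 60 mm high, right of the jig; origin under its foot
- tin: small amber jar with a steel cap, 40 mm across, 40 mm high, standing on the jig's board left of the channel; origin under its foot
- spatula: spatula 190 mm long lying left of the jig
- brush: brush 180 mm long lying on the right near the robot
- spray: clear spray bottle with white head and red trigger, about 70 mm across, 195 mm high, on the right of the bench; origin under its foot
Mind the look-alikes: they are no part of the job. Leave any blue, green or turquoise look-alike of the mould alone.

How it is judged:
By the outcome, as a careful person would: the job done as asked, in the order asked, and still so for the second after the job is handed in, with the robot touching nothing.
It also fails if it takes over 48 s, if anything falls off the work surface, if the arm or the gripper's body presses on something with over 40 N, if the wrist force passes 120 N, or if a joint passes its speed limit or range.

## Working session

There is one attempt and no reset: what is moved stays moved. The work goes in short steps, Python scripts to look and compute and a tool call to move; the robot and the scene stay as the last step left them, time stands still between calls to the robot, and variables do not carry over. Pictures are saved under pics/ and viewed, at most 10 in all, crops included, and the job is handed in when it is done.

Besides the shell and the picture viewer there is one more tool, called after "Request:" as a command line: name --pt "numbers of a row" for each row, then --argument value for the rest. step_arm: Moves the arm, as the interface text tells. Shifts and turns lie within -1 to 1; 1 stands for 0.2 m of shift or 90 degrees of turn. Its arguments: {"type":"object","properties":{"targets":{"type":"array"},"newtons":{"type":"number"}},"required":["targets"]}

```bash
mkdir -p pics; cat > h.py <<'E'
import numpy as np, cv2
from station import sensors, optics, workorder, spot_in, outline_of, tip_of, env
from scipy.spatial.transform import Rotation as Ro
def world(cam,p):
    c=optics.calibration(cam); return np.array(c["R"]).T@(np.array(p)-np.array(c["t"]).ravel())
def pix(cam,X):
    c=optics.calibration(cam); p=np.array(c["R"])@np.array(X)+np.array(c["t"]).ravel(); q=np.array(c["camera_matrix"])@p; return q[:2]/q[2]
E
python3 - <<'E'
from h import *
ims=[]
for cam in ("top","side"):
    im,d=optics.get_image(cam); np.save(f"{cam}_d.npy",d); cv2.imwrite(f"pics/{cam}0.png",im)
    c=optics.calibration(cam); print(cam,np.round(-np.array(c["R"]).T@np.array(c["t"]).ravel(),3))
    for n in ("jig","stop","mould","clamp_axis","lever_knob","clamp_foot"):
        for r in tip_of(cam,n)[:3]:
            w=world(cam,r["location"]); print(n,round(r["p"],2),np.round(w,3),np.round(pix(cam,w)))
s=sensors.observe();print(s["t"],s["tcp_pos"],s["tcp_rot"],env.tcp_to_tips,Ro.from_rotvec(s["tcp_rot"]).as_matrix().round(3))
E
```

```text
top [0.353 0.025 1.469]
jig 0.98 [ 0.492  0.06  -0.   ] [255. 185.]
stop 0.72 [0.551 0.064 0.039] [254. 168.]
mould 0.92 [0.478 0.058 0.022] [256. 188.]
mould 0.86 [ 0.313 -0.181 -0.003] [321. 235.]
mould 0.72 [ 0.627 -0.169 -0.004] [318. 149.]
clamp_axis 0.69 [ 0.582 -0.029  0.104] [281. 156.]
lever_knob 0.63 [ 0.631 -0.024  0.187] [280. 137.]
lever_knob 0.54 [0.408 0.252 0.001] [202. 208.]
clamp_foot 0.71 [ 0.491  0.062 -0.   ] [255. 185.]
clamp_foot 0.19 [ 0.579 -0.031  0.101] [281. 157.]
side [0.242 0.779 1.003]
jig 0.82 [ 0.49   0.065 -0.005] [243. 228.]
stop 0.93 [0.553 0.071 0.04 ] [222. 216.]
mould 0.83 [0.479 0.057 0.019] [247. 222.]
mould 0.8 [ 0.629 -0.171 -0.001] [224. 167.]
mould 0.74 [ 0.311 -0.179 -0.   ] [314. 182.]
clamp_axis 0.7 [ 0.586 -0.027  0.102] [221. 177.]
lever_knob 0.65 [ 0.635 -0.024  0.185] [203. 156.]
clamp_foot 0.58 [0.534 0.071 0.143] [226. 195.]
0.7 [ 0.22766776 -0.50065179  0.24230006] [3.07032150e+00 6.65330172e-01 4.20245894e-06] 0.011 [[ 0.91   0.414  0.   ]
 [ 0.414 -0.91  -0.   ]
 [ 0.     0.    -1.   ]]
```

View pics/top0.png

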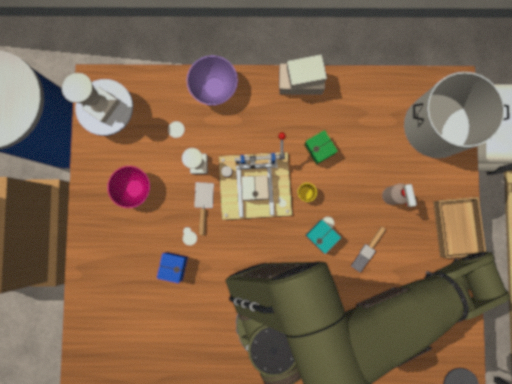

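View pics/side0.png

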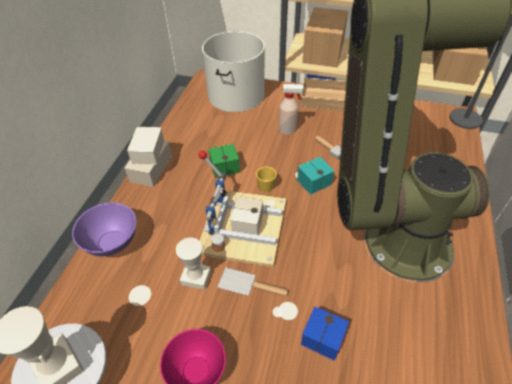

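The cream block at top (256,188) / side (247,222) in the jig's channel is the mould. The green (320,149), turquoise (322,236) and blue (172,267) blocks are look-alikes. The red knob shows at top (281,137), and the other knob hit at (202,208) is false. Next I'll refine the pose and confirm in a crop.

```bash
python3 - <<'E'
from h import *
from scipy.optimize import least_squares
J=np.array([[0,0],[0,0],[60,0],[60,0],[85,-100],[85,-100],[137,-100],[137,-100],[46,0]])/1e3
W=np.array([[.492,.06],[.49,.065],[.551,.064],[.553,.071],[.582,-.029],[.586,-.027],[.631,-.024],[.635,-.024],[.534,.071]])
f=lambda p:(J@np.array([[np.cos(p[2]),np.sin(p[2])],[-np.sin(p[2]),np.cos(p[2])]])+p[:2]-W).ravel()
r=least_squares(f,[.49,.06,.08],loss="soft_l1",f_scale=.004);print(r.x,np.degrees(r.x[2]),r.fun.reshape(-1,2).round(3).tolist())
for cam in("top","side"):
    d=np.load(cam+"_d.npy");c=optics.calibration(cam);K=np.array(c["camera_matrix"])
    v,u=np.indices(d.shape);P=np.stack([(u-K[0,2])/K[0,0]*d,(v-K[1,2])/K[1,1]*d,d],-1)
    X=(P-np.array(c["t"]).ravel())@np.array(c["R"])
    m=(d>0)&(abs(X[...,2]-.088)<.006)&(np.hypot(X[...,0]-.478,X[...,1]-.058)<.075)
    print(cam,m.sum(),cv2.minAreaRect((X[m][:,:2]*1e3).astype(np.float32)))
a=cv2.imread("pics/top0.png")[125:235,205:355];b=cv2.imread("pics/side0.png")[140:270,180:300]
a=cv2.resize(a,(450,330),interpolation=2);b=cv2.resize(b,(305,330),interpolation=2)
cv2.imwrite("pics/crop.png",np.hstack([a,b]))
E
```

```text
[0.4904643  0.06431753 0.08104073] 4.643291902548491 [[-0.002, 0.004], [0.0, -0.001], [-0.001, 0.005], [-0.003, -0.002], [0.001, 0.001], [-0.003, -0.001], [0.004, -0.0], [0.0, -0.0], [0.002, -0.003]]
top 573 ((475.54345703125, 61.257328033447266), (79.59437561035156, 89.30388641357422), 4.446169376373291)
side 672 ((478.2735290527344, 62.590087890625), (79.62982940673828, 93.45775604248047), 3.788578987121582)
```

View pics/crop.png

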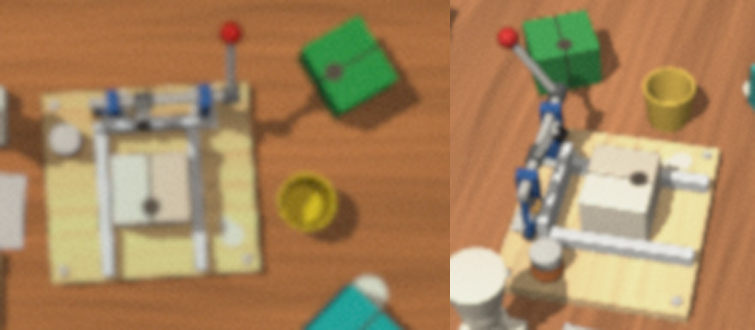

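The crop confirms the cream two-part block in the channel at crop (150,185). The lever leans back with its knob at (230,32), and the steel-capped jar is on the board at (65,140). I'll move there now.

Request:
step_arm --pt "0.25 -0.25 0 0 0 0 1" --pt "0.5 -0.5 0 0 0 0 1" --pt "0.75 -0.75 0 0 0 0 1" --pt "1 -1 0 0 0 0 1" --pt "1 -1 0 0 0 0 1" --pt "1 -1 0 0 0 0 1" --newtons 40

```text
t: 1.45
tcp_pos: [0.3275, -0.2344, 0.2426]
tcp_rot: [3.069, 0.67, 0.001]
ft_force: [-1.1, -1.5, -0.1]
width: 0.0006
finger_force: 0.0
```

Request:
step_arm --pt "0.23 -0.25 0 0 0 0.06 1" --pt "0.47 -0.5 0 0 0 0.11 1" --pt "0.7 -0.75 0 0 0 0.17 1" --pt "0.94 -1 0 0 0 0.222 1" --pt "0.94 -1 0 0 0 0.222 1" --pt "0.94 -1 0 0 0 0.222 1" --pt "0.94 -1 0 0 0 0.222 1"

```text
t: 2.33
tcp_pos: [0.4153, 0.0231, 0.2422]
tcp_rot: [3.139, 0.121, -0.0]
ft_force: [0.1, -0.1, 0.3]
width: -0.0001
finger_force: 0.0
```

Request:
step_arm --pt "-0.06 -0.17 0 0 0 0 1" --pt "-0.06 -0.17 0.3 0 0 0 1" --pt "-0.06 -0.17 0.3 0 0 0 1"

```text
t: 2.7
tcp_pos: [0.399, 0.056, 0.1801]
tcp_rot: [3.139, 0.121, -0.01]
ft_force: [1.1, -1.3, 1.4]
width: -0.0
finger_force: 0.0
```

```bash
python3 - <<'E'
from h import *
optics.get_image("wrist")
for n in ("jig","stop","mould","clamp_axis","lever_knob","clamp_foot"):
    for r in tip_of("wrist",n)[:2]: print(n,round(r["p"],2),np.round(world("wrist",r["location"]),4))
s=sensors.observe();print(s["t"],s["tcp_pos"])
E
```

```text
stop 0.96 [0.5539 0.0698 0.0474]
mould 0.9 [0.4812 0.0609 0.0204]
mould 0.9 [ 0.6373 -0.1703  0.0055]
lever_knob 0.57 [ 0.4715 -0.1142  0.0016]
3.05 [0.40119707 0.05680489 0.18344711]
```

Request:
step_arm --pt "0 0 0.25 0 0 0 1" --pt "0 0 0.5 0 0 0 1" --pt "0 0 0.65 0 0 0 1" --pt "0 0 0.65 0 0 0 1" --pt "0.05 0 0.65 0 0 0 1" --pt "0.09 0 0.65 0 0 0 1" --pt "0.12 0 0.65 0 0 0 1" --pt "0.15 0 0.65 0 0 0 1" --pt "0.18 0 0.65 0 0 0 1" --pt "0.2 0 0.65 0 0 0 1" --pt "0.22 0 0.65 0 0 0 1" --pt "0.24 0 0.65 0 0 0 1"

```text
t: 4.55
tcp_pos: [0.4482, 0.0608, 0.0523]
tcp_rot: [3.139, 0.123, -0.003]
ft_force: [-5.9, 0.3, 2.3]
width: 0.0004
finger_force: 0.0
```

Request:
step_arm --pt "0.01 0 0 0 0 0 1" --pt "0.02 0 0 0 0 0 1" --pt "0.03 0 0 0 0 0 1" --pt "0.04 0 0 0 0 0 1" --pt "0.04 0 0 0 0 0 1"

```text
t: 5.18
tcp_pos: [0.4563, 0.0614, 0.0523]
tcp_rot: [3.139, 0.123, -0.002]
ft_force: [-3.1, -0.7, 2.0]
width: 0.0
finger_force: 0.0
```

Sliding at about 3 N; creeping on until the stop.

Request:
step_arm --pt "0.01 0 0 0 0 0 1" --pt "0.02 0 0 0 0 0 1" --pt "0.02 0 0 0 0 0 1"

```text
t: 5.55
tcp_pos: [0.4591, 0.0617, 0.0517]
tcp_rot: [3.139, 0.123, -0.007]
ft_force: [-11.6, -1.0, 0.9]
width: 0.0003
finger_force: 0.0
```

Request:
step_arm --pt "0.005 0 0 0 0 0 1" --pt "0.01 0 0 0 0 0 1" --pt "0.01 0 0 0 0 0 1"

```text
t: 5.92
tcp_pos: [0.459, 0.0617, 0.051]
tcp_rot: [3.139, 0.123, -0.015]
ft_force: [-25.9, -2.1, 6.4]
width: 0.0001
finger_force: 0.0
```

Request:
step_arm --pt "-0.05 0 0 0 0 0 1" --pt "-0.2 0 0 0 0 0 1" --pt "-0.2 0 -0.3 0 0 0 1" --pt "-0.2 0 -0.6 0 0 0 1" --pt "-0.2 0 -0.98 0 0 0 1" --pt "-0.2 0 -0.98 0 0 0 1" --pt "-0.2 0 -0.98 0 0 0 1"

```text
t: 6.8
tcp_pos: [0.4228, 0.0588, 0.2485]
tcp_rot: [-3.139, -0.123, -0.003]
ft_force: [0.7, 0.1, -0.4]
width: -0.0003
finger_force: 0.0
```

```bash
python3 - <<'E'
from h import *
im,d=optics.get_image("wrist");cv2.imwrite("pics/w1.png",im)
for n in ("jig","stop","mould","clamp_axis","lever_knob","clamp_foot"):
    for r in tip_of("wrist",n)[:2]: print(n,round(r["p"],2),np.round(world("wrist",r["location"]),4))
im,d=optics.get_image("side")
for n in ("stop","mould","clamp_axis","lever_knob"):
    for r in tip_of("side",n)[:1]: print(n,round(r["p"],2),np.round(world("side",r["location"]),4))
s=sensors.observe();print(s["t"],s["tcp_pos"],s["tcp_rot"])
E
```

```text
stop 0.65 [0.5473 0.0658 0.0369]
mould 0.91 [0.5092 0.0698 0.0145]
mould 0.89 [ 0.6319 -0.1664  0.0009]
clamp_axis 0.62 [ 0.5868 -0.0277  0.102 ]
stop 0.97 [0.55   0.0744 0.041 ]
mould 0.97 [ 6.288e-01 -1.716e-01 -2.000e-04]
clamp_axis 0.69 [ 0.585  -0.0286  0.1026]
lever_knob 0.81 [ 0.6342 -0.0222  0.1885]
7.4 [0.422588   0.05875219 0.24817149] [-3.13918206e+00 -1.22565030e-01  2.70214776e-04]
```

View pics/w1.png

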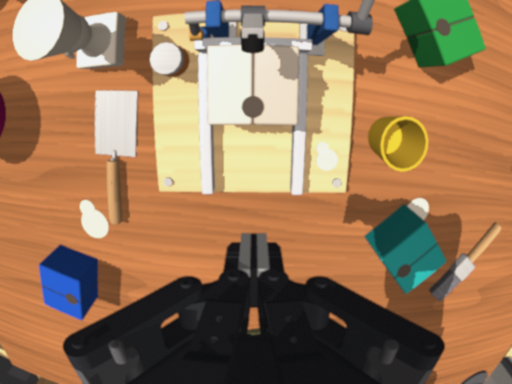

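The wrist view shows the mould flush with the stop (rows 45–125, columns 207–305), the clamp foot raised at (253,40) and the lever base at (362,20). Next I'll go over to behind the lever.

Request:
step_arm --pt "0.25 0.12 0 0 0 0 1" --pt "0.5 0.25 0 0 0 0 1" --pt "0.75 0.37 0 0 0 0 1" --pt "1 0.49 0 0 0 0 1" --pt "1 0.49 0 0 0 0 1" --pt "1 0.49 0 0 0 0 1"

```text
t: 8.15
tcp_pos: [0.6292, -0.0232, 0.2479]
tcp_rot: [-3.139, -0.123, 0.001]
ft_force: [-0.7, -0.9, 0.5]
width: 0.0002
finger_force: 0.0
```

Request:
step_arm --pt "0.24 0 0 0 0 0 1" --pt "0.24 0 0 0 0 0 1" --pt "0.24 0 0.18 0 0 0 1" --pt "0.24 0 0.36 0 0 0 1" --pt "0.24 0 0.36 0 0 0 1" --pt "0.24 0 0.36 0 0 0 1"

```text
t: 8.9
tcp_pos: [0.6777, -0.0194, 0.1789]
tcp_rot: [3.139, 0.123, 0.005]
ft_force: [-0.2, 0.0, 0.4]
width: 0.0001
finger_force: 0.0
```

```bash
python3 - <<'E'
from h import *
im,d=optics.get_image("side")
for r in tip_of("side","lever_knob")[:2]: print(round(r["p"],2),np.round(world("side",r["location"]),4))
cv2.imwrite("pics/s2.png",cv2.resize(im[90:290,120:340],None,fx=2.7,fy=2.7,interpolation=2))
E
```

```text
0.72 [ 0.6347 -0.0205  0.1866]
0.52 [ 0.4675 -0.1176 -0.0039]
```

View pics/s2.png

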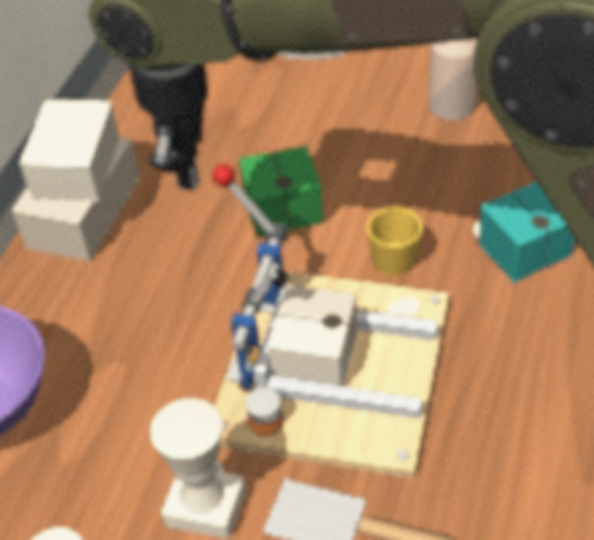

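The fingertips, crop (188,180), stand just behind the knob, crop (223,175). Pushing to the front.

Request:
step_arm --pt "-0.05 0 0 0 0 0 1" --pt "-0.09 0 0 0 0 0 1" --pt "-0.12 0 0 0 0 0 1" --pt "-0.15 0 0 0 0 0 1" --pt "-0.18 0 0 0 0 0 1" --pt "-0.21 0 0 0 0 0 1" --pt "-0.24 0 0 0 0 0 1"

```text
t: 9.88
tcp_pos: [0.6292, -0.0234, 0.1766]
tcp_rot: [3.139, 0.123, 0.001]
ft_force: [2.5, 0.2, 2.8]
width: 0.0
finger_force: 0.5
```

Request:
step_arm --pt "-0.03 0 0 0 0 0 1" --pt "-0.06 0 0 0 0 0 1" --pt "-0.09 0 0 0 0 0 1" --pt "-0.12 0 0 0 0 0 1" --pt "-0.15 0 0 0 0 0 1" --pt "-0.18 0 0 0 0 0 1" --pt "-0.2 0 0 0 0 0 1" --pt "-0.22 0 0 0 0 0 1" --pt "-0.22 0 0 0 0 0 1" --pt "-0.22 0 0 0 0 0 1"

```text
t: 11.12
tcp_pos: [0.5859, -0.0268, 0.1763]
tcp_rot: [3.139, 0.123, 0.0]
ft_force: [0.3, 0.7, 0.1]
width: -0.0002
finger_force: 0.0
```

```bash
python3 - <<'E'
from h import *
im,d=optics.get_image("side")
for r in tip_of("side","lever_knob")[:2]: print(round(r["p"],2),np.round(world("side",r["location"]),4))
cv2.imwrite("pics/s3.png",cv2.resize(im[90:290,120:340],None,fx=2.7,fy=2.7,interpolation=2))
E
```

```text
0.84 [ 0.5275 -0.0291  0.1842]
```

View pics/s3.png

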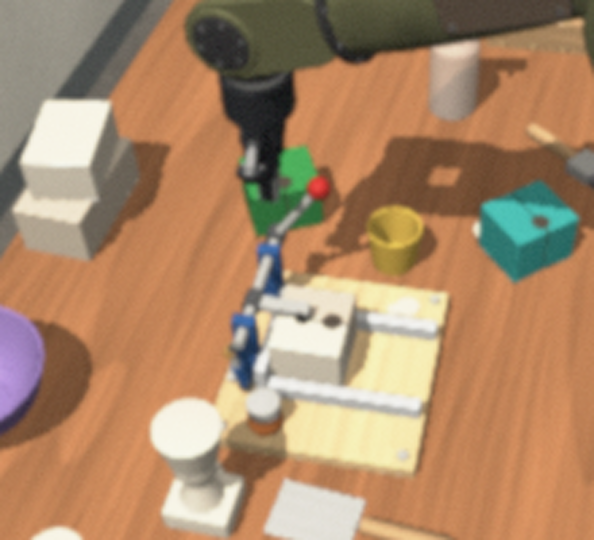

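The clamp has snapped over: the knob leans to the front at crop (318,187), and the arm with its foot is on the mould at (305,313). I'll retreat back and up, check, and hand in.

Request:
step_arm --pt "0.1 0 0 0 0 0 1" --pt "0.3 0 0 0 0 0 1" --pt "0.3 0 -0.3 0 0 0 1" --pt "0.3 0 -0.5 0 0 0 1" --pt "0.3 0 -0.5 0 0 0 1" --pt "0.3 0 -0.5 0 0 0 1"

```text
t: 11.98
tcp_pos: [0.6454, -0.0221, 0.2754]
tcp_rot: [-3.139, -0.123, 0.002]
ft_force: [-0.2, -0.5, -0.8]
width: -0.0004
finger_force: 0.0
```

```bash
python3 - <<'E'
from h import *
for cam in("side","top"):
    im,d=optics.get_image(cam)
    for n in("lever_knob","clamp_foot","mould","stop"):
        for r in tip_of(cam,n)[:2]: print(cam,n,round(r["p"],2),np.round(world(cam,r["location"]),4))
    if cam=="side": cv2.imwrite("pics/s4.png",cv2.resize(im[90:290,120:340],None,fx=2.7,fy=2.7,interpolation=2))
print(sensors.observe()["ft_force"])
E
```

```text
side lever_knob 0.94 [ 0.5294 -0.0272  0.1861]
side lever_knob 0.4 [ 0.4778  0.5064 -0.0066]
side mould 0.96 [ 0.3111 -0.1766 -0.0021]
side mould 0.86 [0.2    0.3508 0.0031]
side stop 0.6 [0.5486 0.0707 0.0394]
top mould 0.92 [ 0.314 -0.178 -0.001]
top mould 0.83 [ 0.1972  0.3496 -0.001 ]
top stop 0.82 [0.5532 0.0612 0.0394]
[-0.2257652   0.01698382 -0.52247555]
```

View pics/s4.png

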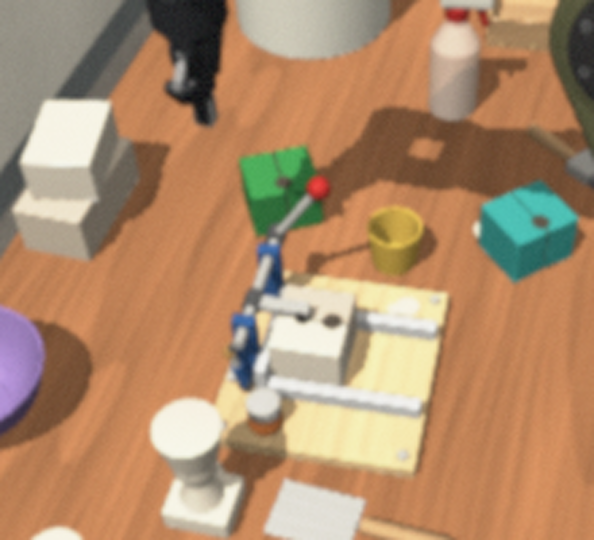

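The clamp is closed with its foot on the mould at crop (305,313). The mould is against the stop, the gripper is clear, and everything else is in place.

```bash
python3 -c "
from station import workorder;print(workorder.finish_job())"
```

```text
the job is handed in; nothing more can be done
None
```

I pushed the mould home against the back stop and flipped the lever over centre, so the clamp's foot now rests on the mould; the job was handed in at about 12 s with the gripper clear, and no verdict came back.

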